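# Load the whale blank and trip the load switch

## Robot

A 6-joint arm with a two-finger parallel gripper is mounted at the origin on the work surface. World frame = base frame: x ahead of the robot, y to its left, z up, the work surface at z = 0. Lengths are in m, angles in rad, forces in N, time in s.
With the tool pointing down it reaches from about 0.275 to 0.875 m from the base axis. Payload 12.5 kg.
Tool frame: the origin (TCP) lies on the centre line of the jaws, within the pads' length; the fingertips stand r.finger_overhang ahead of it and the grasp point (between the pads) lies 3 mm ahead of it (r.finger_overhang is the distance from the TCP to the fingertips, in m); z points along the fingers, y is the direction in which the jaws open and shut (so a half turn about z gives the same grasp; the last joint's range is limited). The gripper opens to 85 mm and grips with 20 to 120 N. Pads are 22 mm wide; open, the fingers measure 114 mm over their backs; the gripper's body (76 mm by 85 mm) begins 54 mm behind the grasp point. The pads swing forward as they close: fully open they stand 13 mm farther back than shut.
Start: joints at [1.12, 0.351, 1.652, -0, 1.139, -0.085], TCP at [0.197, 0.514, 0.253] pointing down, gripper open.
Joint ranges: [-2.75, 2.75], [-0.79, 2.1], [0.01, 2.65], [-1.57, 4.71], [0.07, 3.14], [-2.87, 2.87]. Speed limits (rad/s): [2.22, 2.22, 2.79, 3.14, 3.14, 3.14].

## Interface

Orientations are given as a unit quaternion [x, y, z, w].
In Python, from cell import r, optics gives the robot as it stands. The module is installed in compiled form; this text tells all that it offers. Calls block until the motion is done:
- r.move_to(position, orientation): joint-space move of the TCP to a pose.
- r.move_linear(position, rot=None, vel=0.15): straight line of the TCP; rot=None keeps the orientation; vel is the mean speed in m/s.
- r.set_joints(angles): joint-space move.
- r.set_gripper(opening, squeeze=None): opening from 0.0 (shut) to 1.0 (fully open); squeeze is the grip in N (None keeps the last); returns when the fingers have stopped.
- r.sleep(seconds).
- r.inverse_kinematics(position, orientation): joint angles nearest the present ones, or None.
- optics.get_image(name): name is "scene" or "top" or "wrist"; returns a dict with "pixels" (480x640x3 uint8, red, green, blue), "depth" (480x640 float32, m along the optical axis (not along the pixel's ray), 0 where there is no reading), "fx", "fy", "cx", "cy" (pixels), "camera_from_world" (4x4, takes a point from world to camera coordinates); the wrist camera has in their place "mount" (4x4, takes a point from camera to tool coordinates, whose origin is the TCP and whose axes are the flange's). Camera axes: x right, y down, z forward; pixel columns grow to the right and rows downward; lengths in m; the calibration is good to about 2 mm. A picture is of the moment at which its call begins: read the wrist's pose just before it.
A pose or a line that the arm cannot do raises r.PlanningError and nothing moves.
- r.hand_in(): hands the job in, once; it reports no verdict.
Readings, each from a call of its own:
- r.current_t(): time.
- r.current_q(): joint angles.
- r.current_qvel(): joint speeds.
- r.current_effort(): joint torques, N m.
- r.current_tool_pos(): TCP position.
- r.current_ee_rot(): TCP orientation.
- r.current_contact_force(): force on the tool from outside, world axes, zero at the start.
- r.current_torque(): the same for the moment, N m.
- r.current_opening(): opening from 0.0 (shut) to 1.0 (fully open).
Only numpy, scipy, OpenCV 4.12 (cv2) and the standard library are available. Lean on these libraries where they do the work, as an engineer would, in place of code of your own. Each camera call takes 0.05 s, during which the arm holds its last target.

## Task

Load the roughed-out wooden whale into the small blue carving machine: lay it upright in the channel in front of the clear guard, nose towards the machine, let it rest there, and slide it along under the guard until it drops flat into the recess. Then push the lever with the orange roller gently over, either way, until its switch clicks (about 30 degrees), well short of its end stop, and let it spring back upright. Do not trip the blue-roller switch, and leave everything else standing where it is.

Things in the scene. Friction and masses are not known exactly. Their poses are not given: they have to be found in the camera images.
- bed: Fixed bed of the small blue carving machine, 90 wide, top 30 mm above the table. Origin on the table, z up, local +y is the loading direction. A channel 52 wide on local x = 0, between steel rails 10 thick and 10 above the bed top, runs from the open entry at local y -155. From local y +120 the blue machine head rises to z 230.
- recess (a point): Centre of the recess floor in the channel, 22 mm above the table, at bed local y +64; axes as bed. The recess spans bed local y +5 to +123, is 8 mm deep and as wide as the channel. A clear guard covers bed local y +30 to +150 (underside z 82, top z 90, open at the entry side). Seated, the blank has 4 mm play each way and its tail end stands out some 20 mm from the guard.
- channel_entry (a point): Middle of the channel's open entry edge, on the bed top; axes as bed.
- blank_center (a point): Centre of the loose whale blank (about 0.13 kg, 110 x 44 x 38 high), 19 mm above its underside; local x to its nose, z up. Backing block 110 x 44 x 12; on it the body, 30 wide, flat upright sides, from local x -17 to +49; a narrow tail; upright tail fins 40 wide, top 36 above the underside, their flat rear flush with the tail end (local x -55): push there.
- blank_nose (a point): Middle of the nose end of the block, half-way up (55 mm ahead of the centre).
- blank_grip (a point): Middle of the whale's body, 25 mm above the underside, 16 mm ahead of the centre: grip here, across the 30 mm width.
- load_switch: Limit switch on a fixed stand (base 70 x 60, housing 32 x 40, top at z 96 mm). Origin under its base, z up. The lever stands up from a pivot at z 85 on the local -x side of the housing (roller centre at local x -34.5) and swings in the local y-z plane. This one has the ORANGE roller: the load switch.
- load_arm (a joint): Lever of the orange-roller switch, rad: 0 upright, sprung back to 0 from both sides, positive leans the roller to local -y of the switch. It clicks at 0.5 (29 degrees, roller 24 mm to the side) either way; hard stop at 1.1, to be kept below 0.9. About 6 N at the roller at the click.
- load_roller (a point): Centre of the orange roller, diameter 20, 12 wide, 50 mm from the pivot, 135 mm above the table when upright.
- travel_switch: Limit switch on a fixed stand (base 70 x 60, housing 32 x 40, top at z 96 mm). Origin under its base, z up. The lever stands up from a pivot at z 85 on the local -x side of the housing (roller centre at local x -34.5) and swings in the local y-z plane. This one has the BLUE roller: leave it alone.
- travel_arm (a joint): Lever of the blue-roller switch, rad, same as the other; must stay within 0.25 of upright.
- travel_roller (a point): Centre of the blue roller, same sizes.
- glue_bottle: yellow glue bottle with red cap, standing, diameter 46, height 130, origin under its centre. It stands some 65 to 80 mm to one side of the orange-roller switch, in that switch's swing plane (local +y or -y, varies) (sizes mm; bystander, leave in place)
- sanding_block: cork sanding block 60 x 36 x 28 high, on the other side of the orange-roller switch, origin under its centre (sizes mm; bystander, leave in place)
- tape_roll: roll of paper tape lying flat, outer diameter 80, 24 high, beside the blue-roller switch, origin under its centre (sizes mm; bystander, leave in place)
- egg_pale: pale wooden egg on a small flat foot, diameter 48, 48 high, beside the blue-roller switch, origin under its centre (sizes mm; bystander, leave in place)
- egg_dark: dark wooden egg, same size, beyond the machine bed, origin under its centre (sizes mm; bystander, leave in place)
- gouge: carving gouge lying down, 190 long, 24 high, wooden handle to its -x, origin at the table under it (sizes mm; bystander, leave in place)
- pencil_pot: blue pot with pencils, diameter 68, 145 high, origin under its centre (sizes mm; bystander, leave in place)
- mallet: dark wooden mallet lying down, head 90 x 56 x 56, handle to its -x 150 from the head's centre, origin at the table under the head (sizes mm; bystander, leave in place)
- blank: The loose whale blank; origin at the middle of its underside, axes as blank_center.
Things that resemble listed ones, but are neither listed nor needed, are in the scene too. Leave any pink, purple or turquoise look-alike of the blank alone.

How it is judged:
By the outcome, as a careful person would: the job done as asked, in the order asked, and still so for the second after the job is handed in, with the robot touching nothing.
It also fails if it takes over 67 s, if anything falls off the work surface, if the arm or the gripper's body presses on something with over 40 N, if the wrist force passes 120 N, or if a joint passes its speed limit or range.

## Working session

There is one attempt and no reset: what is moved stays moved. The work goes in short steps, each a Python script; the robot and the scene stay as the last script left them, time stands still between calls to the robot, and variables do not carry over. Pictures are saved under pics/ and viewed, and the job is handed in when it is done.

```bash
mkdir -p pics; ls
cat > h.py <<'E'
import numpy as np, cv2
from cell import r, optics
def save(n,img): cv2.imwrite('pics/'+n+'.png', cv2.cvtColor(img,cv2.COLOR_RGB2BGR))
def cloud(d):
    z=d['depth']; v,u=np.indices(z.shape)
    P=np.stack([(u-d['cx'])/d['fx']*z,(v-d['cy'])/d['fy']*z,z],-1)
    T=np.linalg.inv(d['camera_from_world'])
    return P@T[:3,:3].T+T[:3,3]
E
python3 - <<'E'
from h import *
for n in ['scene','top']:
    d=optics.get_image(n); save(n+'0',d['pixels']); np.savez(n+'0.npz',**d)
    print(n,np.linalg.inv(d['camera_from_world']).round(3),d['fx'],(d['depth']>0).mean())
print(r.current_t(),r.finger_overhang,r.current_ee_rot(),r.current_tool_pos())
E
```

```text
pics
scene [[-0.805  0.347 -0.482  1.229]
 [ 0.593  0.452 -0.666  0.757]
 [-0.014 -0.822 -0.569  0.953]
 [ 0.     0.     0.     1.   ]] 624.7116016841763 0.9960774739583333
top [[ 0.021 -0.998  0.054  0.484]
 [-1.    -0.022 -0.016 -0.215]
 [ 0.017 -0.053 -0.998  1.275]
 [ 0.     0.     0.     1.   ]] 519.7410017485709 0.9961686197916667
0.1 0.022 [ 1.81867263e-01  9.83322942e-01 -5.19801399e-04 -1.42741694e-04] [0.19658977 0.5133748  0.25279439]
```

View pics/scene0.png

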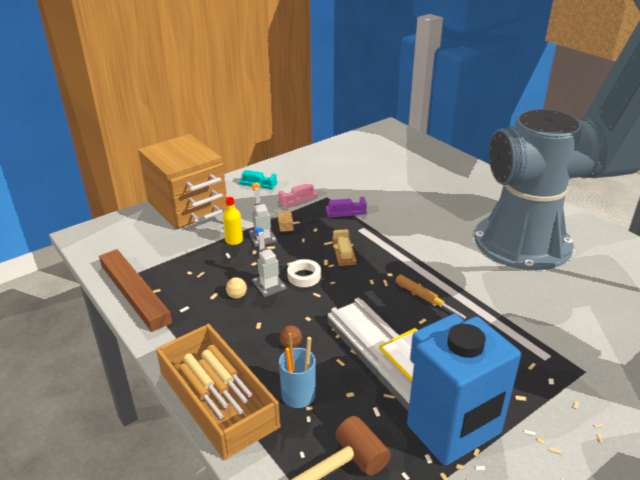

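View pics/top0.png

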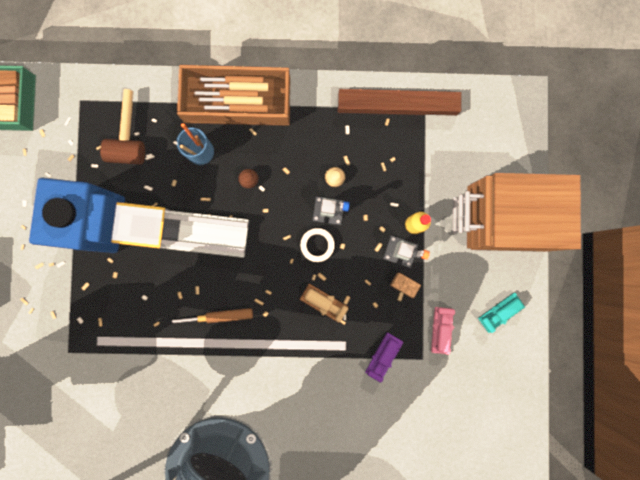

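The whale blank is at top px (325,303) with its tail to the right. The bed runs from (247,235) to the head at left, the orange switch is at (405,252) with the bottle at (418,222), and the blue switch is at (330,208). Next I'll measure them from the depth images.

Run:
```python
from h import *
d=dict(np.load('top0.npz'));P=cloud(d)
for n,(a,b,c,e) in {'a':(150,170,350,330),'b':(290,170,450,330)}.items():
    im=cv2.resize(d['pixels'][b:e,a:c],None,fx=4,fy=3.7,interpolation=cv2.INTER_CUBIC) 
    save('topz_'+n,im)
def stat(name,box,z0,z1):
    a,b,c,e=box; p=P[b:e,a:c].reshape(-1,3); m=(p[:,2]>z0)&(p[:,2]<z1); p=p[m]
    if len(p)<4: print(name,len(p));return
    rect=cv2.minAreaRect((p[:,:2]*1000).astype(np.float32))
    print(name,len(p),p.mean(0).round(4),np.median(p[:,2]).round(4),[np.round(x,1) for x in rect])
stat('table',(360,150,400,180),-1,1)
stat('blank',(295,280,355,328),.006,.06)
stat('blankbody',(295,280,355,328),.033,.06)
stat('rails',(165,205,255,262),.036,.06)
stat('chan',(165,205,255,262),.025,.034)
stat('guard',(110,195,170,255),.084,.097)
stat('recess',(110,195,190,255),.015,.026)
stat('bed',(165,205,255,262),.02,.06)
stat('head',(25,170,125,260),.2,.26)
stat('orange top',(380,230,440,275),.12,.16)
stat('orange housing',(380,230,440,275),.088,.1)
stat('blue housing',(305,190,355,230),.088,.1)
stat('blue top',(305,190,355,230),.12,.16)
stat('bottle',(400,205,440,240),.09,.14)
stat('cork',(385,270,425,302),.015,.06)
stat('tape',(295,222,340,268),.015,.03)
```

```text
table 1199 [ 0.7469 -0.379  -0.    ] -0.0 [array([ 746.7, -379.2]), array([74.8, 98.4]), np.float64(1.0)]
blank 861 [ 0.4039 -0.2487  0.0252] 0.0291 [array([ 400.2, -247.2]), array([111.1, 138.3]), np.float64(1.3)]
blankbody 361 [ 0.4051 -0.2457  0.0367] 0.0366 [array([ 401.7, -250.5]), array([101.8,  38.7]), np.float64(61.6)]
rails 617 [0.5652 0.0398 0.0396] 0.0393 [array([568.6,  38.9]), array([195.5,  88.1]), np.float64(87.3)]
chan 1919 [0.5625 0.0277 0.029 ] 0.0289 [array([564.3,  42.4]), array([200.2,  90. ]), np.float64(84.8)]
guard 1233 [0.5771 0.1796 0.0863] 0.086 [array([584.4, 187.2]), array([126.4, 106. ]), np.float64(84.2)]
recess 440 [0.5711 0.1307 0.0211] 0.0209 [array([571.4, 166.3]), array([175.2, 136.7]), np.float64(82.8)]
bed 2948 [0.5639 0.0358 0.0308] 0.0296 [array([564.3,  42.4]), array([200.1,  90.4]), np.float64(84.8)]
head 3771 [0.5868 0.2966 0.2118] 0.2086 [array([586.8, 287. ]), array([142.7, 139.7]), np.float64(84.6)]
orange top 74 [ 0.5228 -0.4632  0.1395] 0.1412 [array([ 522.6, -463.1]), array([17.9, 18. ]), np.float64(89.5)]
orange housing 219 [ 0.532  -0.4348  0.0945] 0.0944 [array([ 530.7, -439.5]), array([49.8, 29.5]), np.float64(71.2)]
blue housing 209 [ 0.6286 -0.2555  0.0941] 0.0943 [array([ 628.6, -261.1]), array([49.2, 30.3]), np.float64(85.7)]
blue top 63 [ 0.6245 -0.2859  0.1404] 0.1413 [array([ 625.6, -285.4]), array([21.2, 15.5]), np.float64(2.4)]
bottle 171 [ 0.5987 -0.464   0.1118] 0.1169 [array([ 599.8, -465.5]), array([35.8, 28.7]), np.float64(24.3)]
cork 387 [ 0.4512 -0.4432  0.0273] 0.0273 [array([ 451.2, -443.9]), array([60.6, 36. ]), np.float64(60.9)]
tape 436 [ 0.544  -0.2287  0.023 ] 0.023 [array([ 544.9, -228.1]), array([77.4, 77.4]), np.float64(1.1)]
```

Run:
```python
from h import *
d=dict(np.load('scene0.npz'))
save('scz',cv2.resize(d['pixels'][170:310,200:400],None,fx=4,fy=4,interpolation=cv2.INTER_CUBIC))
```

```text
(no output)
```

View pics/topz_b.png

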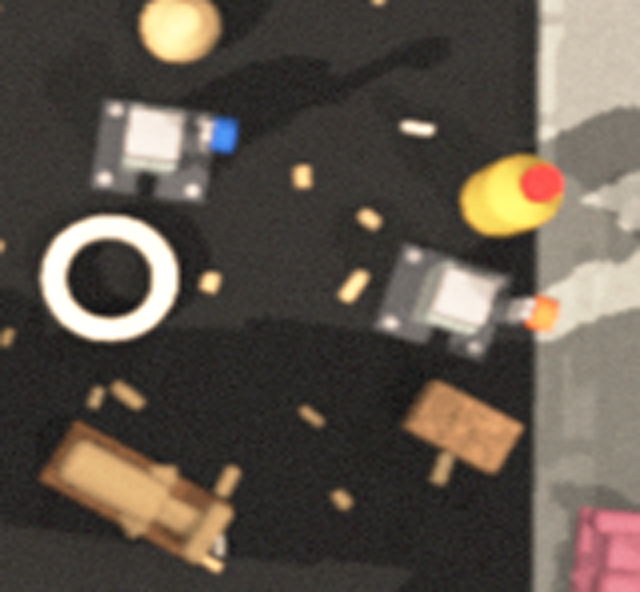

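View pics/scz.png

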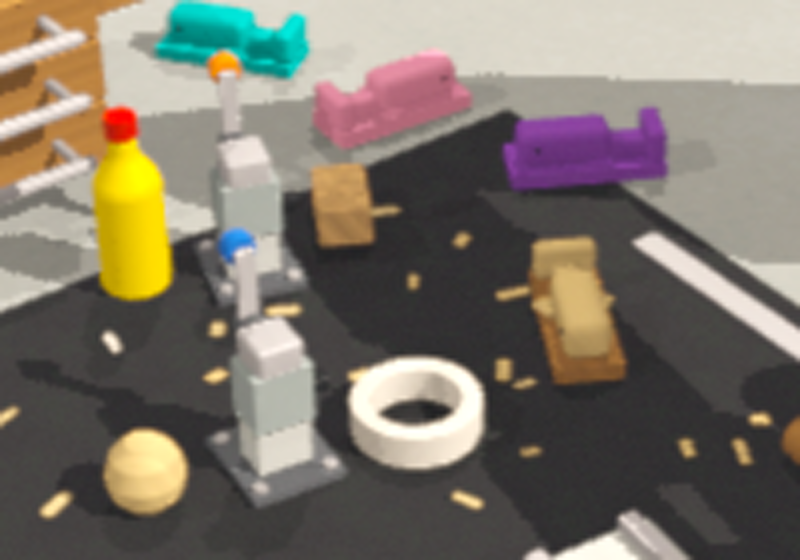

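The blank is upright with its nose pointing roughly +y and a little +x. Bed direction is about 5° from +y. Next: raise the arm and look at the blank with the wrist camera.

```bash
cat >> h.py <<'E'
from scipy.spatial.transform import Rotation as Rn
def quat(yaw): # tool x at yaw(deg), tool z down
    a=np.radians(yaw); c,s=np.cos(a),np.sin(a)
    return Rn.from_matrix(np.array([[c,s,0],[s,-c,0],[0,0,-1]])).as_quat()
def wrist(n):
    p=np.array(r.current_tool_pos()); R=Rn.from_quat(r.current_ee_rot()).as_matrix()
    d=optics.get_image('wrist'); T=np.eye(4);T[:3,:3]=R;T[:3,3]=p
    W=T@d['mount']; d['camera_from_world']=np.linalg.inv(W); save(n,d['pixels']); np.savez(n+'.npz',**d); return d
E
python3 - <<'E'
from h import *
r.move_linear([.197,.514,.38],vel=.3)
r.move_to([.40,-.25,.28],quat(61))
d=wrist('w1'); print(d['mount'].round(3),d['fx'],(d['depth']>0).mean(), np.linalg.inv(d['camera_from_world'])[:3,3])
print(r.current_q(),r.current_t())
E
```

```text
[[-0.001 -0.964 -0.265  0.067]
 [ 1.    -0.001 -0.001  0.001]
 [ 0.001 -0.265  0.964 -0.121]
 [ 0.     0.     0.     1.   ]] 344.68953060762425 0.995859375 [ 0.43361677 -0.19167605  0.40066841]
[-6.56297736e-01  1.77604604e-01  1.81240355e+00  1.14168836e-04
  1.15145293e+00 -1.51215316e-01] 3.5333
```

View pics/w1.png

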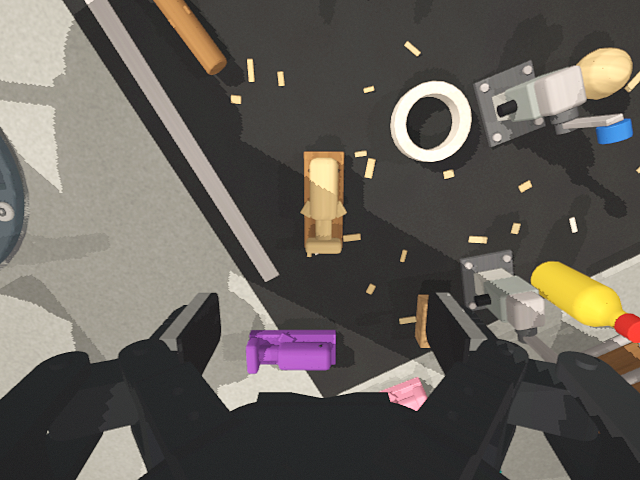

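Nose is up in the wrist image, with the blank at px (323,203), tail fins at about (323,245), and small flippers at (325,210). I'll measure it from this view and check that against the top view.

```bash
cat > blank.py <<'E'
from h import *
def meas(d,box,lab):
    P=cloud(d);a,b,c,e=box
    p=P[b:e,a:c].reshape(-1,3)
    px=d['pixels'][b:e,a:c].reshape(-1,3).astype(int)
    brown=(px[:,0]-px[:,2]>25)
    def rr(m,n):
        q=p[m]; rc=cv2.minAreaRect((q[:,:2]*1000).astype(np.float32)); print(lab,n,m.sum(),q[:,2].mean().round(4),[np.round(x,1) for x in rc])
    rr(brown&(p[:,2]>.006)&(p[:,2]<.017),'block')
    rr((p[:,2]>.031)&(p[:,2]<.06),'high')
    rr((p[:,2]>.006)&(p[:,2]<.06),'all')
    q=p[(p[:,2]>.006)&(p[:,2]<.06)]
    return q
if __name__=='__main__':
    q=meas(dict(np.load('w1.npz')),(290,140,352,256),'w1')
    for s in np.arange(.006,.042,.004):
        print(round(s,3),((q[:,2]>=s)&(q[:,2]<s+.004)).sum())
    q2=meas(dict(np.load('top0.npz')),(295,280,350,326),'top')
    # local frame about guess
    n=np.radians(62); u=np.array([np.cos(n),np.sin(n)])
    for Q in (q,q2):
        H=Q[Q[:,2]>.030]; l=(H[:,:2]-[.40,-.25])@u; w=(H[:,:2]-[.40,-.25])@np.array([-u[1],u[0]])
        for a in np.arange(-.07,.07,.01):
            m=(l>=a)&(l<a+.01)
            if m.sum()>2: print(round(a,3),m.sum(),w[m].min().round(4),w[m].max().round(4),H[m,2].mean().round(4))
        print(l.min(),l.max())
E
python3 blank.py
python3 -c "
from h import *
d=np.load('w1.npz'); save('w1z',cv2.resize(d['pixels'][130:270,250:400],None,fx=4,fy=4,interpolation=cv2.INTER_CUBIC))"
```

```text
w1 block 1387 0.0125 [array([ 403.1, -245.6]), array([108.8,  51.1]), np.float64(60.7)]
w1 high 2099 0.0366 [array([ 401.5, -248.5]), array([103.9,  39.1]), np.float64(60.9)]
w1 all 3942 0.0268 [array([ 402.8, -246. ]), array([109.6,  51.1]), np.float64(61.0)]
0.006 8
0.01 1194
0.014 203
0.018 23
0.022 232
0.026 147
0.03 269
0.034 1368
0.038 498
top block 311 0.0116 [array([ 405.2, -247.1]), array([108.3,  49.4]), np.float64(57.9)]
top high 408 0.0362 [array([ 401.2, -250. ]), array([102.6,  38.8]), np.float64(62.5)]
top all 856 0.0253 [array([ 404.9, -241.1]), array([ 92.7, 132.9]), np.float64(5.1)]
-0.05 276 -0.0193 0.0198 0.0355
-0.04 171 -0.0193 0.0197 0.0341
-0.02 19 -0.0107 0.009 0.0343
-0.01 215 -0.0151 0.0131 0.0369
0.0 263 -0.0152 0.0141 0.0371
0.01 255 -0.0152 0.0139 0.0371
0.02 281 -0.0165 0.0136 0.0372
0.03 271 -0.0165 0.0133 0.037
0.04 280 -0.0166 0.013 0.037
0.05 104 -0.0145 0.0117 0.0346
-0.04991627752480653 0.054057914930296255
-0.06 7 -0.0169 0.0128 0.0334
-0.05 68 -0.0208 0.018 0.0353
-0.04 19 -0.0184 0.0164 0.035
-0.02 9 -0.014 0.0051 0.0353
-0.01 50 -0.0168 0.011 0.0366
0.0 54 -0.0172 0.0124 0.0369
0.01 52 -0.0171 0.0118 0.0367
0.02 53 -0.0176 0.0119 0.0365
0.03 52 -0.0172 0.0116 0.0358
0.04 48 -0.0176 0.0099 0.036
0.05 8 -0.0123 0.007 0.0344
-0.05127847241961773 0.05187909510330528
```

View pics/w1z.png

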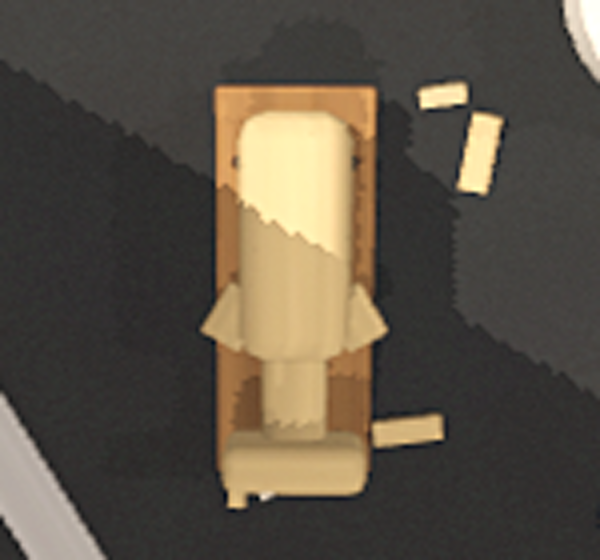

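Run:
```python
from h import *
q=quat(61); u=np.array([np.cos(np.radians(61)),np.sin(np.radians(61))])
g=np.array([.403,-.2462])+.018*u
r.set_gripper(.8,squeeze=40)
r.move_to([g[0],g[1],.12],q)
r.move_linear([g[0],g[1],.038],vel=.12)
print('f',np.round(r.current_contact_force(),1), r.current_tool_pos())
r.set_gripper(0,squeeze=40)
print('open',r.current_opening(),np.round(r.current_contact_force(),1))
r.move_linear([g[0],g[1],.16],vel=.2)
print('open',r.current_opening(),np.round(r.current_contact_force(),1))
r.move_to([.535,-.14,.25],quat(85))
d=wrist('w2'); print(r.current_t())
```

```text
f [ 0.6 -0.4 -0. ] [ 0.41217043 -0.23081503  0.0387525 ]
open 0.341845889194379 [-0.1  0.4  5.1]
open 0.3440708795145278 [-0.3  0.6 -1.7]
7.3583
```

View pics/w2.png

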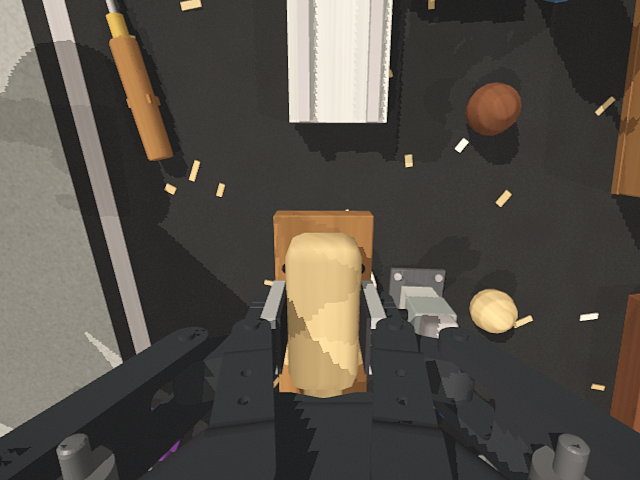

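Blank is held nose-forward at px (323,300), and the channel entry shows at (340,120). Next: the channel pose and the blank's offset in the grip.

Run:
```python
from h import *
d=dict(np.load('w2.npz'));P=cloud(d)
p=P[0:128,280:400].reshape(-1,3)
for n,z0,z1 in (('rail',.035,.045),('chan',.025,.034)):
    q=p[(p[:,2]>z0)&(p[:,2]<z1)]
    rc=cv2.minAreaRect((q[:,:2]*1000).astype(np.float32)); print(n,len(q),q[:,2].mean(),rc)
# rails per y bin
for y in np.arange(-.06,.03,.01):
    m=(abs(p[:,1]-y)<.005); 
    a=p[m&(p[:,2]>.035)]; 
    if len(a)<5: print(y,len(a)); continue
    b=a[a[:,0]<.56,0]; c=a[a[:,0]>.56,0]
    print(y.round(3),len(a),[ (x.min().round(4),x.max().round(4)) if len(x) else None for x in (b,c)], a[:,2].mean().round(4))
print('ymin',np.percentile(p[p[:,2]>.025,1],[0,1,2]))
# blank in tool frame
z=d['depth'];v,u=np.indices(z.shape)
C=np.stack([(u-d['cx'])/d['fx']*z,(v-d['cy'])/d['fy']*z,z],-1)
T=C@d['mount'][:3,:3].T+d['mount'][:3,3]
t=T[205:290,265:385].reshape(-1,3); m=(abs(t[:,2])<.05)
t=t[m]; blk=t[t[:,2]>.018]
print('nose block',len(blk),np.percentile(blk[:,0],[1,99]),np.percentile(blk[:,2],[5,50,95]))
for x in np.arange(.02,.045,.005):
    s=blk[abs(blk[:,0]-x)<.0025]; print(x,len(s),s[:,1].min() if len(s) else 0,s[:,1].max() if len(s) else 0)
rc=cv2.minAreaRect((blk[:,:2]*1000).astype(np.float32));print(rc)
print(r.current_ee_rot(),quat(85),r.current_tool_pos())
```

```text
rail 2908 0.04001611812745685 ((559.3936767578125, -6.797523498535156), (96.40445709228516, 72.27020263671875), 84.73558807373047)
chan 9432 0.030096178931444607 ((559.5159301757812, -5.280452728271484), (99.76985168457031, 90.0876235961914), 84.73942565917969)
-0.06 40 [None, (np.float64(0.5807), np.float64(0.5907))] 0.0399
-0.05 231 [(np.float64(0.5193), np.float64(0.5293)), (np.float64(0.5811), np.float64(0.5911))] 0.0399
-0.04 275 [(np.float64(0.5201), np.float64(0.53)), (np.float64(0.5822), np.float64(0.5926))] 0.0401
-0.03 278 [(np.float64(0.5212), np.float64(0.5311)), (np.float64(0.5829), np.float64(0.593))] 0.0399
-0.02 289 [(np.float64(0.5223), np.float64(0.5321)), (np.float64(0.5838), np.float64(0.5941))] 0.0401
-0.01 303 [(np.float64(0.5224), np.float64(0.5331)), (np.float64(0.5845), np.float64(0.5956))] 0.04
0.0 312 [(np.float64(0.5236), np.float64(0.5341)), (np.float64(0.5858), np.float64(0.5961))] 0.04
0.01 319 [(np.float64(0.5247), np.float64(0.5351)), (np.float64(0.5867), np.float64(0.5973))] 0.0402
0.02 328 [(np.float64(0.5258), np.float64(0.5361)), (np.float64(0.5875), np.float64(0.5979))] 0.04
ymin [-0.07434941 -0.05635418 -0.05413271]
nose block 3454 [0.00722516 0.03703266] [0.02556865 0.02672893 0.03326429]
0.02 274 -0.021324323813561377 0.022601072286616192
0.025 369 -0.02104215176018963 0.022864906319740183
0.030000000000000002 991 -0.02141999364575945 0.022659219353706763
0.035 1417 -0.021144837327302067 0.02236794647640644
0.04000000000000001 0 0 0
((21.771305084228516, 0.7105236053466797), (31.048797607421875, 44.29374313354492), 0.11204957216978073)
[ 0.73803314  0.67476261 -0.00088076 -0.00131862] [0.73727734 0.67559021 0.         0.        ] [ 0.53359756 -0.14066607  0.24824597]
```

```bash
cat >> h.py <<'E'
BA=84.74; bu=np.array([np.cos(np.radians(BA)),np.sin(np.radians(BA))]); bx=np.array([bu[1],-bu[0]])
O=np.array([.5550,-.0560])+.155*bu
def bed(x,y,z): return np.r_[O+x*bx+y*bu,z]
def goto(p,vel=.1,n=3):
    "linear move, then correct the standing error"
    p=np.array(p,float); c=p.copy(); r.move_linear(c.tolist(),vel=vel)
    r.sleep(.1); e=p-np.array(r.current_tool_pos()); return e
E
python3 - <<'E'
from h import *
q=quat(BA)
t=bed(-.0006,-.067,.15); r.move_to(t.tolist(),q); r.sleep(.1); print(t-r.current_tool_pos())
t[2]=.076; print(goto(t,.1))
d=wrist('w3')
f0=np.array(r.current_contact_force())
for z in np.arange(.074,.063,-.001):
    t[2]=z; r.move_linear(t.tolist(),vel=.03); r.sleep(.05)
    f=np.array(r.current_contact_force())-f0
    print(round(z,4),np.round(f,1),np.round(r.current_tool_pos()-t,4))
    if f[2]>2: break
print(r.current_t())
E
```

```text
[-0.00050616  0.00157977 -0.00094538]
[-4.08001734e-04  2.14601823e-05 -7.00569089e-04]
0.074 [-0.3  0.1 -0.7] [0. 0. 0.]
0.073 [-0.7 -0.3 -0.2] [-0. -0. -0.]
0.072 [-0.2 -0.2  0.2] [-0.      0.     -0.0001]
0.071 [ 0.3 -0.1 -1.3] [-0. -0. -0.]
0.07 [ 0.3 -0.5  0.7] [-0. -0. -0.]
0.069 [ 0.  -0.3 -0.3] [-0.  0. -0.]
0.068 [-3.5 -1.   8.1] [0.0001 0.     0.0006]
11.4167
```

View pics/w3.png

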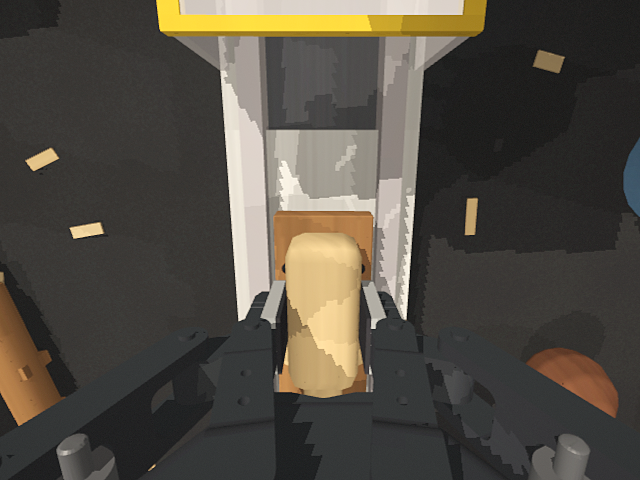

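The blank touches down at the expected height and is centred. Releasing it, then moving behind the tail.

Run:
```python
from h import *
r.set_gripper(.6); r.sleep(.2); print(np.round(r.current_contact_force(),1))
t=bed(0,-.067,.16); r.move_linear(t.tolist(),vel=.2)
r.set_gripper(0,squeeze=20)
t=bed(0,-.175,.16); r.move_linear(t.tolist(),vel=.25)
d=wrist('w4'); P=cloud(d); np.save('P4.npy',P)
print(r.current_opening(),r.current_t())
```

```text
[-0.7  0.2  0.8]
-0.0004972542408461958 13.7417
```

View pics/w4.png

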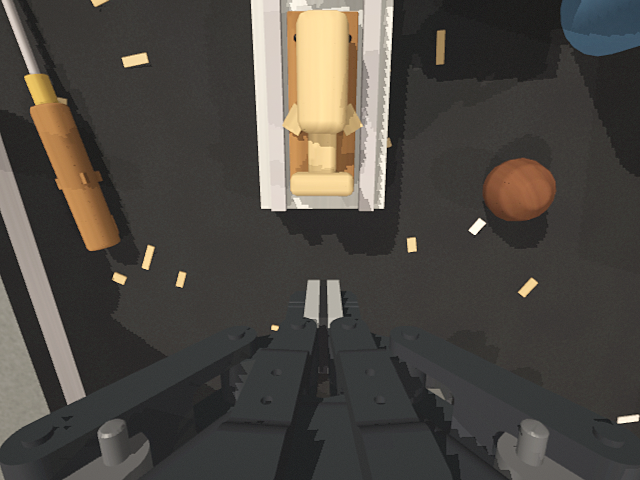

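Run:
```python
from h import *
P=np.load('P4.npy'); p=P[0:215,250:400].reshape(-1,3)
l=(p[:,:2]-O)@bu; w=(p[:,:2]-O)@bx; z=p[:,2]
m=(abs(w)<.024)&(z>.046)&(z<.08)&(l<.0); print('fin tail',np.percentile(l[m],[0,1,2,5]),w[m&(l<-.125)].min(),w[m&(l<-.125)].max(),z[m].max())
m=(abs(w)<.04)&(z>.025)&(z<.034); print('entry',np.percentile(l[m],[0,1,2,5]))
d=dict(np.load('w4.npz')); zz=d['depth'];v,u=np.indices(zz.shape)
C=np.stack([(u-d['cx'])/d['fx']*zz,(v-d['cy'])/d['fy']*zz,zz],-1)
T=C@d['mount'][:3,:3].T+d['mount'][:3,3]
t=T[270:330,290:355].reshape(-1,3); t=t[abs(t[:,2])<.03]; print('finger tool x max',np.percentile(t[:,0],[50,95,99,100]),t[:,1].min(),t[:,1].max(),t[:,2].max())
```

```text
fin tail [-0.13962841 -0.13852791 -0.1373429  -0.1346898 ] -0.02005617581017294 0.019687374255212733 0.0704227246213158
entry [-0.15398264 -0.15364315 -0.15297467 -0.15153034]
finger tool x max [0.01024663 0.01264878 0.01313959 0.01369632] -0.012742855443127803 0.01375568857167721 0.018870060448256204
```

Run:
```python
from h import *
f0=np.array(r.current_contact_force())
t=bed(0,-.175,.059); r.move_linear(t.tolist(),vel=.15)
for y,v in ((-.150,.08),(-.08,.06),(-.03,.06),(-.012,.04)):
    t=bed(0,y,.059); r.move_linear(t.tolist(),vel=v)
    print(y,np.round(np.array(r.current_contact_force())-f0,1),np.round(r.current_tool_pos()-t,4))
d=wrist('w5'); d2=optics.get_image('scene'); save('s5',cv2.resize(d2['pixels'][260:440,310:470],None,fx=3.3,fy=3.3,interpolation=cv2.INTER_CUBIC)); np.savez('s5.npz',**d2)
print(r.current_t())
```

```text
-0.15 [ 0.6  0.3 -0.9] [0.0001 0.0006 0.0002]
-0.08 [ 0.5  0.6 -0.3] [-0.     -0.0003 -0.    ]
-0.03 [ 1.5  1.  -1.4] [-0.     -0.0002 -0.    ]
-0.012 [ 0.2  0.8 -1.6] [-0.      0.0002 -0.    ]
18.025
```

View pics/w5.png

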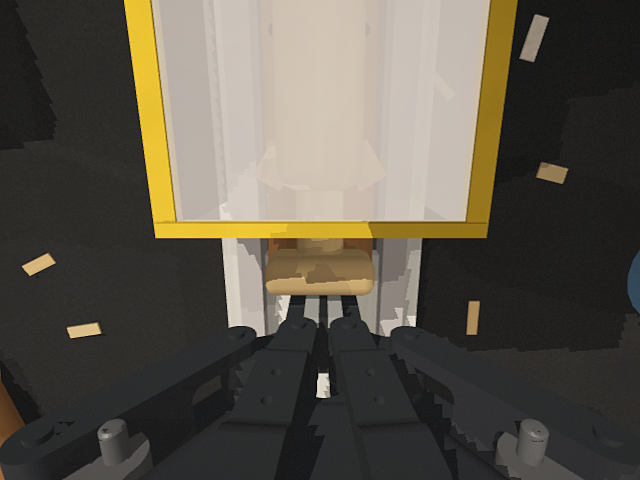

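View pics/s5.png

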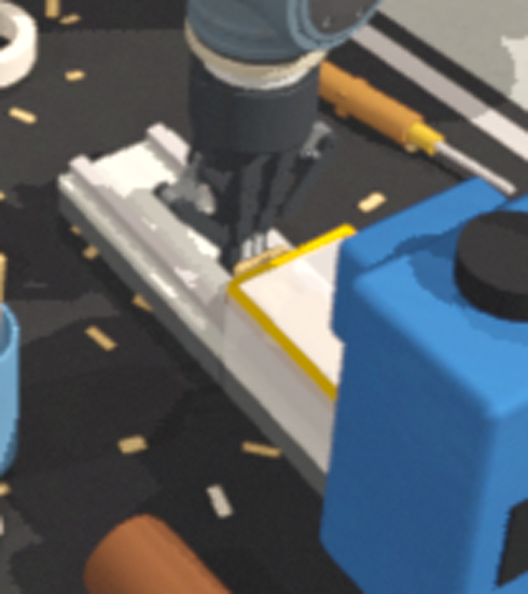

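The tail is now at the guard's edge, fins at px (320,270). I'll push on in 2 mm steps, checking force and fin height after each.

```bash
cat >> h.py <<'E'
def fin(n):
    d=wrist(n); P=cloud(d); p=P[238:300,255:385].reshape(-1,3)
    l=(p[:,:2]-O)@bu; w=(p[:,:2]-O)@bx; px=d['pixels'][238:300,255:385].reshape(-1,3).astype(int)
    m=(abs(w)<.022)&(p[:,2]>.045)&(p[:,2]<.08)&(px[:,0]-px[:,2]>35)&(l<.028)
    q=p[m]; return m.sum(), np.percentile(q[:,2],[10,50,90]).round(4), np.percentile(l[m],[1,99]).round(4),np.percentile(w[m],[1,99]).round(4)
E
python3 - <<'E'
from h import *
f0=np.array(r.current_contact_force())
print(fin('w5b'))
for i,y in enumerate((-.010,-.008,-.006,-.004)):
    t=bed(0,y,.059); r.move_linear(t.tolist(),vel=.03); r.sleep(.05)
    f=np.array(r.current_contact_force())-f0
    print(y,np.round(f,1),np.round(r.current_tool_pos()-t,4)); o=fin('w6_%d'%i); print(o)
    if abs(f@np.r_[bu,0])>8 or o[1][1]<.0585: break
print(r.current_t())
E
```

```text
(np.int64(5266), array([0.0546, 0.0648, 0.0663]), array([0.0023, 0.0203]), array([-0.0192,  0.018 ]))
-0.01 [ 0.5 -0.1  0.5] [-0.  0. -0.]
(np.int64(5015), array([0.0548, 0.0648, 0.0662]), array([0.0038, 0.0197]), array([-0.0192,  0.0181]))
-0.008 [ 1.1 -0.3  1.1] [0.     0.0001 0.    ]
(np.int64(4595), array([0.0564, 0.0649, 0.0661]), array([0.0058, 0.0189]), array([-0.0193,  0.0182]))
-0.006 [0.4 0.7 0.3] [0.     0.0001 0.    ]
(np.int64(3895), array([0.0627, 0.065 , 0.066 ]), array([0.0077, 0.0203]), array([-0.0193,  0.0183]))
-0.004 [0.7 0.1 1. ] [-0.      0.0001 -0.    ]
(np.int64(3269), array([0.0638, 0.065 , 0.0659]), array([0.0095, 0.021 ]), array([-0.0195,  0.0185]))
19.475
```

Run:
```python
from h import *
d=dict(np.load('w3.npz')); P=cloud(d)
for c in (300,325,350):
    p=P[30:205,c]; l=(p[:,:2]-O)@bu
    i=np.where((p[:-1,2]<.026)&(p[1:,2]>.026))[0]
    print(c,[(k+30,l[k].round(4),p[k,2].round(4),l[k+1].round(4),p[k+1,2].round(4)) for k in i])
p=P[0:60,150:500].reshape(-1,3); l=(p[:,:2]-O)@bu; m=(p[:,2]>.084)&(p[:,2]<.1); print('guard front',np.percentile(l[m],[0,1,3]))
d=dict(np.load('w6_3.npz')); P=cloud(d); p=P[0:245,120:520].reshape(-1,3); l=(p[:,:2]-O)@bu; m=(p[:,2]>.084)&(p[:,2]<.1); print('guard front',np.percentile(l[m],[0,1,3]),p[m,2].mean())
d=dict(np.load('w6_3.npz')); px=d['pixels'][200:340,230:410]; save('w6z',cv2.resize(px,None,fx=4,fy=4))
P=cloud(d)
for rr in range(236,300,4):
    print(rr,[( ((P[rr,c,:2]-O)@bu).round(4),P[rr,c,2].round(4)) for c in (285,320,355)])
```

```text
300 [(np.int64(129), np.float64(0.0069), np.float64(0.0196), np.float64(0.006), np.float64(0.0302))]
325 [(np.int64(78), np.float64(0.0293), np.float64(0.0233), np.float64(-0.0006), np.float64(0.1973)), (np.int64(129), np.float64(0.0068), np.float64(0.0217), np.float64(0.006), np.float64(0.0305))]
350 [(np.int64(129), np.float64(0.0067), np.float64(0.0228), np.float64(0.006), np.float64(0.0303))]
guard front [0.02951293 0.02982911 0.02995026]
guard front [0.03497336 0.03609144 0.03765251] 0.08612464795093261
236 [(np.float64(0.038), np.float64(0.087)), (np.float64(0.0376), np.float64(0.0854)), (np.float64(0.0378), np.float64(0.0861))]
240 [(np.float64(0.0366), np.float64(0.0859)), (np.float64(0.0363), np.float64(0.085)), (np.float64(0.0365), np.float64(0.0856))]
244 [(np.float64(0.0356), np.float64(0.0865)), (np.float64(0.0354), np.float64(0.086)), (np.float64(0.0354), np.float64(0.0859))]
248 [(np.float64(0.0344), np.float64(0.0864)), (np.float64(0.0343), np.float64(0.0861)), (np.float64(0.0343), np.float64(0.0863))]
252 [(np.float64(0.0342), np.float64(0.0896)), (np.float64(0.0337)
[... 801 characters left out ...]
652)), (np.float64(0.0175), np.float64(0.065))]
280 [(np.float64(0.0159), np.float64(0.0647)), (np.float64(0.0165), np.float64(0.0663)), (np.float64(0.0163), np.float64(0.0658))]
284 [(np.float64(0.0148), np.float64(0.0658)), (np.float64(0.0142), np.float64(0.0645)), (np.float64(0.0149), np.float64(0.0661))]
288 [(np.float64(0.0129), np.float64(0.0648)), (np.float64(0.0134), np.float64(0.0662)), (np.float64(0.0129), np.float64(0.0651))]
292 [(np.float64(0.011), np.float64(0.0642)), (np.float64(0.0117), np.float64(0.0657)), (np.float64(0.0115), np.float64(0.0653))]
296 [(np.float64(0.0098), np.float64(0.065)), (np.float64(0.0096), np.float64(0.0645)), (np.float64(0.0098), np.float64(0.0651))]
```

View pics/w6z.png

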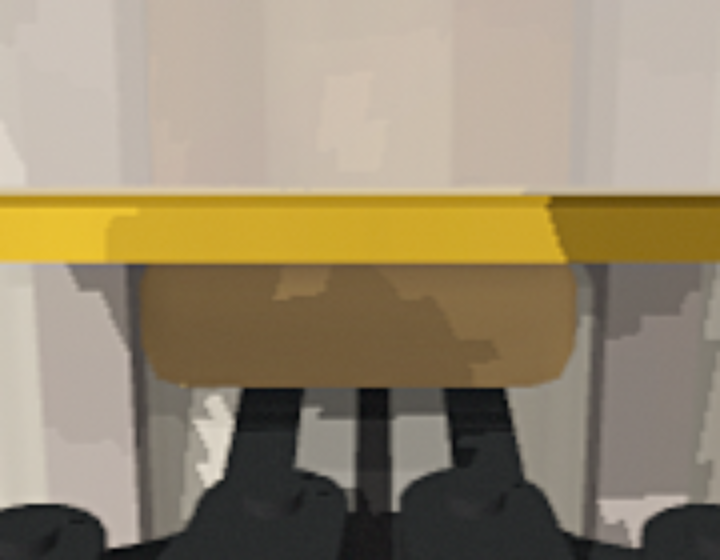

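The recess edge is at +6 mm in my frame, so the tail is only just at it. I'll keep stepping.

Run:
```python
from h import *
f0=np.array(r.current_contact_force())
for i,y in enumerate((-.003,-.002,-.001,0.0,.001)):
    t=bed(0,y,.059); r.move_linear(t.tolist(),vel=.02); r.sleep(.1)
    f=np.array(r.current_contact_force())-f0
    print(y,np.round(f,1),np.round(r.current_tool_pos()-t,4)); o=fin('w7_%d'%i); print(o)
    if abs(f@np.r_[bu,0])>6 or o[1][1]<.061: break
print(r.current_t())
```

```text
-0.003 [ 0.4 -0.2  0.4] [-0.  0.  0.]
(np.int64(2282), array([0.0568, 0.0578, 0.0586]), array([0.009 , 0.0185]), array([-0.0193,  0.0185]))
19.875
```

It dropped: the fin top fell from 65 to 58 mm. Now back off and verify.

Run:
```python
from h import *
r.move_linear(bed(0,-.05,.059).tolist(),vel=.1)
r.move_linear(bed(0,-.08,.26).tolist(),vel=.3)
d=wrist('w8'); P=cloud(d); p=P.reshape(-1,3); l=(p[:,:2]-O)@bu; w=(p[:,:2]-O)@bx; px=d['pixels'].reshape(-1,3).astype(int)
m=(abs(w)<.021)&(l>0)&(l<.028)&(p[:,2]>.05)&(p[:,2]<.075)
print(m.sum(),np.percentile(p[m,2],[5,50,95]),np.percentile(l[m],[1,99]),np.percentile(w[m],[1,99]))
d=optics.get_image('top'); save('t8',cv2.resize(d['pixels'][160:340,100:460],None,fx=2.2,fy=2.2)); np.savez('t8.npz',**d)
print(r.current_t())
```

```text
744 [0.05426916 0.0574365  0.05884356] [0.00748729 0.02152208] [-0.0206126   0.01828642]
21.4167
```

View pics/w8.png

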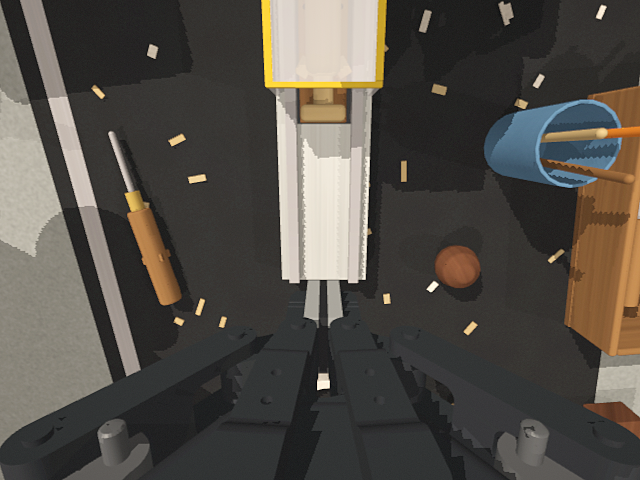

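View pics/t8.png

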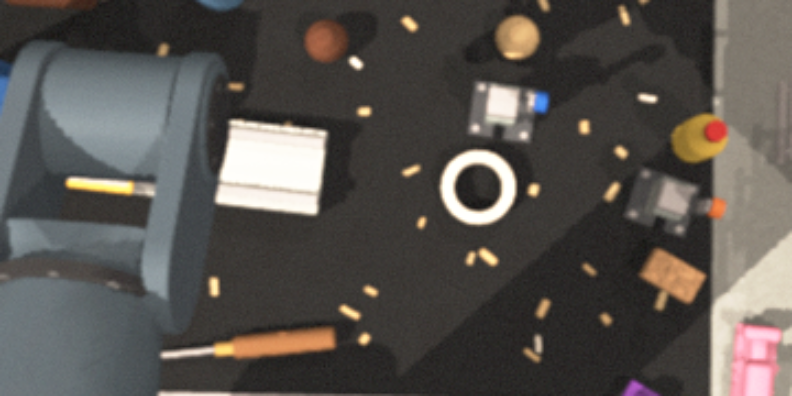

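Blank is seated: fins protrude at px (323,105), level at 58 mm. On to the orange switch, viewing it from the cork side.

Run:
```python
from h import *
r.move_to([.409,-.425,.23],quat(-18.5))
d=wrist('w9'); print(r.current_q().round(2) if hasattr(r.current_q(),'round') else r.current_q(), r.current_t())
P=cloud(d); px=d['pixels'].astype(int)
m=(px[...,0]>150)&(px[...,0]-px[...,2]>90)&(px[...,1]<px[...,0]*.75)&(P[...,2]>.11)&(P[...,2]<.16)
v,u=np.where(m); print(m.sum(),u.min(),u.max(),v.min(),v.max()); q=P[m]
print(q.mean(0),q.min(0),q.max(0))
np.save('rol9.npy',q)
```

```text
[-0.88  0.45  1.57  0.    1.13  1.01] 23.1833
854 317 338 29 68
[ 0.52099719 -0.46434353  0.14281024] [ 0.51173073 -0.47242068  0.1338347 ] [ 0.53232345 -0.456837    0.14708562]
```

View pics/w9.png

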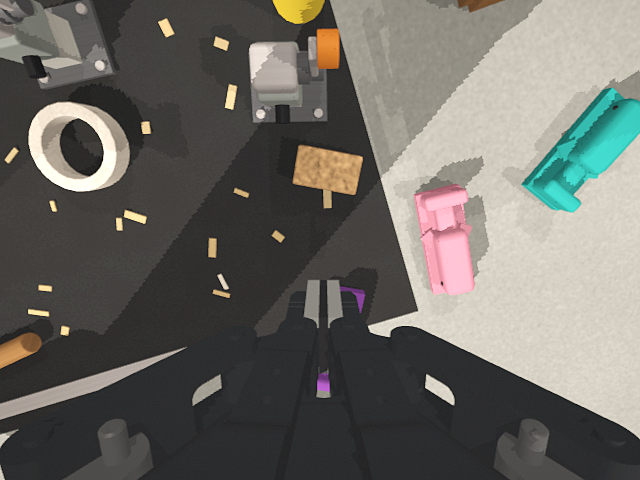

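The orange roller is at px (328,48), upright, with its centre at about (0.522,-0.464) and top at about 0.146. That agrees with the top view. I'll push it towards the bottle side from the cork side, slowly.

Run:
```python
from h import *
a=np.array([np.cos(np.radians(-18.5)),np.sin(np.radians(-18.5))]); n=np.array([-a[1],a[0]])
q=np.load('rol9.npy'); s=q[:,:2]@a; k=q[:,:2]@n
print('along',s.min(),s.max(),'lat',k.min(),k.max())
c=np.array([.5222,-.464]); print(c@a,c@n)
sc=(s.min()+s.max())/2; 
c=c+a*0
P=lambda x,z: (np.r_[c+a*x,z]).tolist()
r.move_linear(P(-.055,.20),vel=.2); r.move_linear(P(-.055,.142),vel=.15); r.sleep(.1)
f0=np.array(r.current_contact_force())
for x in (-.024,-.018,-.012,-.006,-.002,.001,.003):
    r.move_linear(P(x,.142),vel=.04); r.sleep(.05)
    f=np.array(r.current_contact_force())-f0
    print(x,np.round(f,1),'along',round(float(f[:2]@a),2),np.round(r.current_tool_pos()-np.array(P(x,.142)),4))
    if abs(f[:2]@a)>10: break
d=wrist('w10'); print(r.current_t())
```

```text
along 0.6328404987941912 0.6517685739560523 lat -0.28093207160147293 -0.26930679124648027
0.6424439733206401 -0.2743256844409374
-0.024 [-0.8  0.3  0.7] along -0.85 [-0.0002  0.     -0.    ]
-0.018 [-1.2  0.3  1.3] along -1.25 [ 0. -0. -0.]
-0.012 [-2.1  1.3  1.4] along -2.41 [ 0.  0. -0.]
-0.006 [-3.   1.1  1.3] along -3.17 [-0.0001  0.0001 -0.0002]
-0.002 [-4.5  1.8 -0.6] along -4.86 [-0.0004  0.0003 -0.0005]
0.001 [-5.8  2.6 -1.6] along -6.32 [-0.0008  0.0004 -0.0007]
0.003 [-6.7  3.5 -2.8] along -7.43 [-0.001   0.0004 -0.0009]
27.3
```

View pics/w10.png

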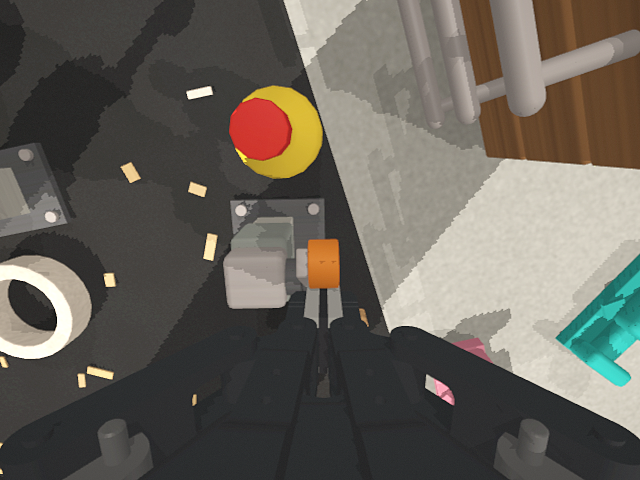

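```bash
cat >> h.py <<'E'
A=np.array([np.cos(np.radians(-18.5)),np.sin(np.radians(-18.5))]); C=np.array([.5222,-.464])
PS=lambda x,z: (np.r_[C+A*x,z]).tolist()
def rol(d):
    Pc=cloud(d); px=d['pixels'].astype(int)
    m=(px[...,0]>130)&(px[...,0]-px[...,2]>90)&(px[...,1]<px[...,0]*.75)&(px[...,1]>px[...,0]*.3)&(Pc[...,2]>.1)&(Pc[...,2]<.16)
    q=Pc[m]; s=q[:,:2]@A-C@A; top=q[:,2].max(); return m.sum(),s.min().round(4),s.max().round(4),np.percentile(q[:,2],98).round(4), s[q[:,2]>np.percentile(q[:,2],85)].mean().round(4)
E
python3 - <<'E'
from h import *
print(rol(dict(np.load('w9.npz'))),rol(dict(np.load('w10.npz'))))
E
```

```text
(np.int64(857), np.float64(-0.0096), np.float64(0.0093), np.float64(0.1458), np.float64(0.0003)) (np.int64(1596), np.float64(0.015), np.float64(0.0861), np.float64(0.14), np.float64(0.024))
```

The roller now leans about 25 mm, right at the click. Pushing about 4.5 mm more (to about 0.62 rad), checking, then easing back.

Run:
```python
from h import *
for x in (.005,.0065,.0075):
    r.move_linear(PS(x,.142),vel=.03); r.sleep(.1)
    f=np.array(r.current_contact_force()); print(x,np.round(f,1),round(float(f[:2]@A),2),((np.array(r.current_tool_pos())[:2]-C)@A).round(4))
d=wrist('w11'); print(rol(d),r.current_t())
P=cloud(d);px=d['pixels'].astype(int)
q=P[225:300,295:345]; c=px[225:300,295:345]; m=(c[...,0]-c[...,2]>90)&(q[...,2]>.1); s=q[m][:,:2]@A-C@A; print('near roller',s.min(),s.max(),q[m][:,2].max())
```

```text
0.005 [-7.8  3.4 -3.3] -8.51 0.0037
0.0065 [-9.4  2.4 -3.2] -9.71 0.0049
0.0075 [-8.7  2.9 -3.8] -9.16 0.0058
(np.int64(1537), np.float64(0.0175), np.float64(0.0862), np.float64(0.1377), np.float64(0.0277)) 28.4
near roller 0.017456522014094755 0.07447573921956141 0.2609640450285799
```

Run:
```python
from h import *
r.move_linear(PS(.0105,.142),vel=.03); r.sleep(.2)
f=np.array(r.current_contact_force()); print(np.round(f,1),((np.array(r.current_tool_pos())[:2]-C)@A).round(4))
d=wrist('w12'); print(rol(d))
r.move_linear(PS(-.03,.142),vel=.05)
r.move_linear(PS(-.09,.142),vel=.15); r.move_linear(PS(-.12,.23),vel=.25); r.sleep(.3)
d=wrist('w13'); print(rol(d),r.current_t())
d=optics.get_image('top'); save('t13',d['pixels']); np.savez('t13.npz',**d)
d=optics.get_image('scene'); save('s13',d['pixels'])
```

```text
[-11.    2.7  -5.1] 0.0084
(np.int64(1486), np.float64(0.022), np.float64(0.0863), np.float64(0.1361), np.float64(0.0303))
(np.int64(862), np.float64(-0.0091), np.float64(0.0097), np.float64(0.1457), np.float64(0.0009)) 31.2833
```

View pics/t13.png

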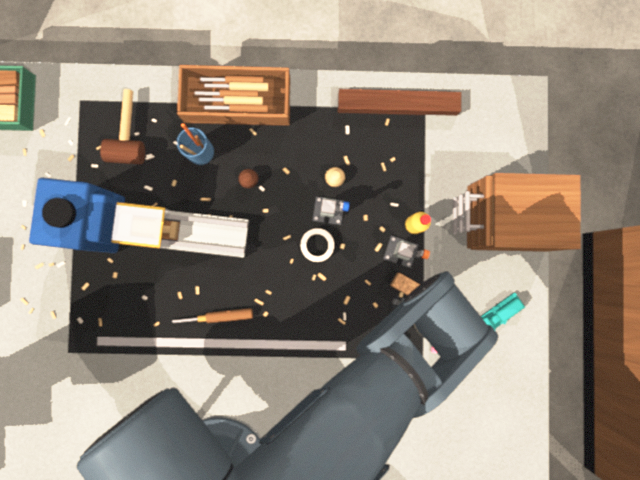

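View pics/s13.png

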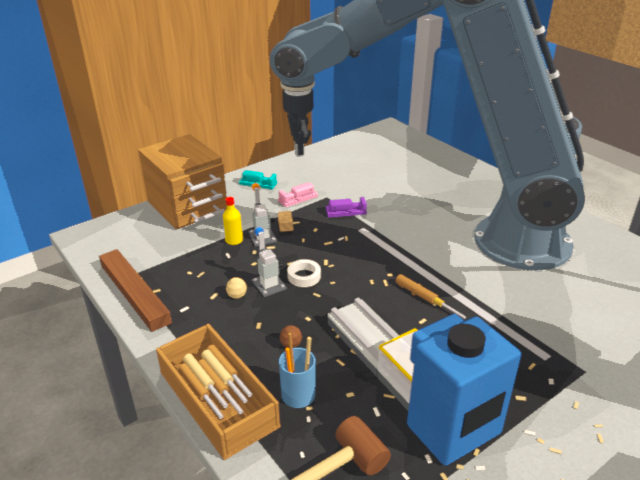

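Both levers are upright, the bottle, cork, tape and eggs are unmoved, and the blank is seated with its tail showing at top px (170,229). Handing in.

```bash
python3 -c "
from cell import r
print(r.hand_in(), r.current_t())"
```

```text
the job is handed in; nothing more can be done
the job is handed in; nothing more can be done
```

The whale blank is seated in the recess, the orange-roller lever has been pushed past its click point and is back upright, and the job is handed in. It had taken about 31 s on the robot's clock at my last reading before hand-in.

- **Loading:** I laid the blank upright in the channel, nose towards the machine, and released it to rest in front of the guard. I then pushed it by the tail with the jaws shut until it dropped. The fin tops fell from 65 to 58 mm, which matches lying flat in the recess. The tail stands out about 21 mm from the guard.
- **Orange lever:** I pushed it slowly from the cork side to about 0.65 rad, roughly 30–31 mm of roller travel with about 11 N at the end. That is past the 0.5 click and short of the 0.9 limit. I have no direct reading of the switch, so the click is inferred from that lean and force.
- **Last checks:** The orange roller is back within 1 mm of where it started. The blue switch and the bystanders look unmoved in the final overview pictures.
- **Disagreements:** The recess edge measured about 1 mm farther along than my bed frame gave. The force at the lever's estimated click point was about 7.5 N, against the stated 6 N. The blank's flatness under the guard was checked only at the visible tail.

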